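Put the standby power unit back in service

ROBOT

A 7-joint arm with a two-finger parallel gripper is mounted at the origin on a cart in front of the work surface, level with it; the furniture and walls round the work are solid. World frame = base frame: x ahead of the robot, y to its left, z up, the work surface at z = 0. Lengths are in m, angles in rad, forces in N, time in s.
With the tool pointing down it reaches from about 0.425 to 0.925 m from the base axis. Payload 6.8 kg.
Tool frame: the origin (TCP) lies at the very end of the fingers, on their centre line; the grasp point (between the pads) lies bot.tcp_to_grasp behind it (bot.tcp_to_grasp is the distance from the TCP to the grasp point, in m); z points along the fingers, y is the line along which they close (so a half turn about z gives the same grasp; the last joint's range is limited). The gripper opens to 85 mm and grips with 20 to 120 N. Pads are 22 mm wide; open, the fingers measure 114 mm over their backs; the gripper's body (76 mm by 85 mm) begins 54 mm behind the grasp point. The pads swing forward as they close: fully open they stand 13 mm farther back than shut.
Start: joints at [1.216, 0.477, 0.022, 1.555, -0.011, 1.109, -0.083], TCP at [0.165, -0.655, 0.231] pointing down, gripper open.
Joint ranges: [-2.96, 2.96], [-0.34, 2.1], [-1.41, 1.46], [0.24, 2.44], [-1.37, 4.51], [0.17, 1.92], [-2.96, 2.96]. Speed limits (rad/s): [2.39, 2.39, 3.14, 3.14, 3.14, 3.14, 3.14].

INTERFACE

Orientations are given as a unit quaternion [w, x, y, z].
In Python, from station import bot gives the robot as it stands.
- The arm moves only by the tool servo_tool, never from a script. Its argument "motion" is a list that holds one entry, the list of rows, each a list of 7 numbers: the shift along the tool's x, y, z in m, then the turn, a rotation vector about the tool's x, y, z in units of 5 degrees (1.0 is 5 degrees), then the opening, from 0 (shut) to 1 (fully open). A call has 1 to 20 rows; each row is the pose to reach, as a shift and turn from the pose commanded when the call began, along the tool's axes at that moment; what a row does not reach only later rows make up. A row lasts 1/12 s, in which the tool goes at most 41.7 mm and 7.16 degrees, less where a joint would pass 70% of its speed; a pose out of reach is approached as far as the arm can. A call with a gripper value outside its range is refused whole. The fingers move at their own pace and stop on an object; "grip_force" is the grip in N (left out, the last holds). Time passes only in rows, so rows that repeat a pose let the fingers close. It gives the time, the measured TCP pose, the force, the opening and the grip force at its end, in the units of the state.
- bot.get_obs(): the state, without advancing time (a new reading comes with each control period).
- bot.read_camera(name): name is "side" or "top"; returns a dict with "img" (400x640x3 uint8, red, green, blue), "K" (3x3 intrinsics, pixels), "pose" (4x4, takes a point from camera to world coordinates). Camera axes: x right, y down, z forward; pixel columns grow to the right and rows downward; lengths in m; the calibration is good to about 2 mm. A picture is of the moment at which its call begins. There is no depth.
- bot.hand_in(): hands the job in; it is judged then, once.
The state is a dict: "t": time; "q": joint angles; "joint_vel": joint speeds; "joint_torque": joint torques, N m; "eef_pos": TCP position; "tool_rot": TCP orientation; "contact_force": force on the tool from outside, world axes, zero at the start; "torque": the same for the moment, N m; "gripper_width": opening from 0.0 (shut) to 1.0 (fully open); "grasp_force": force on a finger pad.
Only numpy, scipy, OpenCV 4.12 (cv2) and the standard library are available. Lean on these libraries where they do the work, as an engineer would, in place of code of your own. Each camera call takes 0.05 s, during which the arm holds its last target. There are 200 camera calls.

TASK

Put the standby power unit back in service: load the loose cell into the cradle by pressing its flat end back against the sprung plate and lowering it level until it lies in the saddles with its nub end held under the two lips. Next fit the fuse carrier in the round bayonet socket (lugs into the open slots, push down against the spring, twist clockwise seen from above as far as it will go, let it spring up into its notches), and only then throw the switch lever fully over, away from the cradle. Leave the padlock, the tin and the tape measure where they are.

Things in the scene. Friction and masses are not known exactly. Their poses are not given: they have to be found in the camera images.
- cell: Loose grey round cell lying on its side, 36 mm diameter, body 120 mm long, about 150 g; one end plain and flat, the other with a steel nub (13 mm wide, 4 mm long) and a dark band. Origin on its axis at mid-body; x axis along the cell towards the nub (body ends at x = -60 and +60 mm). It can roll about x: use only the direction of x.
- cell_nub (a point): Tip of the cell's steel nub, on its axis, 64 mm from the cell's origin.
- carrier: Loose fuse carrier standing on the bench, about 120 g: barrel 44 mm diameter, 50 mm high, tapered foot; two lugs at its +x and -x sides (8 mm wide, 7 high, tips 34 mm from the axis, undersides 14 mm above the foot); flange 60 mm across, 6 mm thick; black grip bar on top, 56 mm long (x), 14 wide (y), 56 to 84 mm above the foot. Origin at the foot's centre, z up. Half a turn fits the same.
- unit: Power unit, fixed to the bench: grey plate 225 x 225 mm, 10 mm thick, with the cell cradle (near edge, along y), bayonet socket (far left) and switch lever (far right). Origin at the centre of its underside; x away from the robot at yaw 0, z up. Right of it, at the back of the bench, stands a fixed storage box 174 mm high (front at x = 0.58 m), and far right a fixed tub 220 mm high.
- cell_seat (a point): Point in the black cradle where the seated cell's middle must lie, 44 mm above the bench. Its x axis runs along the cradle from sprung plate to lips; the nub must point to +x. In this frame: V saddles (14 mm long) at x = -36 and +36 mm, free between them for fingers, floor 28 mm below; stop for the nub tip at x = +64 mm. Seated, the cell's body ends at x = +60, 4 mm under the lips.
- cradle_lip (a point): Middle of the inner edge of the two retaining lips, level with their upper faces: x = +56 mm, z = +22 mm in the cell_seat frame, same axes. The lips are 4 mm thick and lie 8.5 to 20.5 mm either side of this point, open between for the nub.
- spring_plate (a joint): The cradle's sprung plate, 38 mm wide, top 38 mm above cell_seat. Value in m: 0 = free, face at x = -56 mm in the cell_seat frame; grows as it is pushed to -x, at most 0.016. Force 5 N at 0 plus 0.4 N per mm. About 0.004 with the cell seated; the level cell clears the lips only with the plate pushed in 8 to 16 mm.
- socket_mouth (a point): Centre of the top of the socket's black tube, 60 mm above the bench (tube 61 mm outside, 49 mm inside). Two slots, 40 degrees wide, open at the top at this frame's +x and -x sides. Each leads down to a track (floor 34 mm, roof 20.5 mm below the mouth) that runs clockwise from above to a stop; its end has a notch in the roof, 6 mm higher, centred 66 degrees clockwise of the slot.
- socket_lock (a point): Where the carrier's origin must be when locked: on the socket's axis, 24.5 mm above the bench. Its x axis points to the notch centre: the carrier's x axis must lie along it, either way round. The lug has about 5 degrees of play either way in the notch.
- plunger (a joint): Spring plunger in the socket, pushed down by the carrier's foot. Value in m: 0 = free, top 32.5 mm above the bench (lugs then already 13 mm down in the slots); 0.008 with the carrier locked; about 0.020 with the lugs on the track's floor. The carrier can be twisted from slot to notch between about 0.0145 and 0.020. Force 3 N at 0 plus 0.3 N per mm.
- main_switch (a joint): Switch lever on a black block; it stays where left. 0 = off, leaning 0.5 rad to the unit's -x (towards the cradle); 1.0 rad = fully on, leaning 0.5 rad to the unit's +x; it turns about the unit's y direction.
- main_switch_tip (a point): Centre of the ball at the end of the switch lever; the pivot is 70 mm from it.
- padlock: Dull grey padlock lying flat, 78 x 48 x 19 mm; bystander, leave alone.
- tin: Round flat tin, 66 mm diameter, 36 mm high; bystander, leave alone.
- tape: Pocket tape measure standing on its foot, 33 x 70 x 60 mm; bystander, leave alone.

How it is judged:
On the way, in this order (a step that is already met when the one before it is completed fails the run):
1. the cell lies in the cradle, nub end under the lips, flat end against the sprung plate (distance between cell and cell_seat below 0.004 m and x of cell_nub in the frame of cell_seat above 0.061 m and angle between the x axis of cell and the x axis of cell_seat, either way round below 0.08 rad and value of joint spring_plate above 0.002 m), for 0.2 s.
2. the fuse carrier is pushed down against the plunger's spring (horizontal distance between carrier and socket_lock below 0.006 m and value of joint plunger above 0.0125 m), for 0.05 s.
3. the carrier has sprung up into its notches (distance between carrier and socket_lock below 0.005 m and angle between the x axis of carrier and the x axis of socket_lock, either way round below 0.17 rad and value of joint plunger between 0.005 and 0.0105 m), for 0.2 s.
4. the switch lever is thrown fully over (value of joint main_switch above 0.88 rad), for 0.1 s.
At the end, for the whole second after the job is handed in: Cell within 4 mm of its seat (0.08 rad), nub tip within 3 mm of its stop, plate pushed in 2 mm or more; carrier within 5 mm of its locked place, 0.17 rad of the notch, tilted under 0.1 rad, plunger at 5 to 10.5 mm; lever past 0.88 rad; cell and carrier at rest (all of step 1 and all of step 3 and angle between carrier's own z axis and vertical below 0.1 rad and value of joint main_switch above 0.88 rad and linear speed of each of cell, carrier below 0.02 m/s); the robot touches nothing.
It fails at once if padlock, tin or tape measure moved more than 30 mm (distance of any of padlock, tin, tape from where it was at the start of the episode above 0.03 m).
It also fails if it takes over 72 s, if anything falls off the work surface, if the arm or the gripper's body presses on something with over 40 N, if the wrist force passes 120 N, or if a joint passes its speed limit or range.

## Working session

There is one attempt and no reset: what is moved stays moved. The work goes in short steps, Python scripts to look and compute and a tool call to move; the robot and the scene stay as the last step left them, time stands still between calls to the robot, and variables do not carry over. Pictures are saved under pics/ and viewed, at most 10 in all, crops included, and the job is handed in when it is done.

Besides the shell and the picture viewer there is one more tool, called as a command line: name --argument value ..., lists and objects as JSON in quotes. servo_tool: Moves the arm, as the interface text tells. Its arguments: {"type":"object","properties":{"motion":{"type":"array"},"grip_force":{"type":"number"}},"required":["motion"]}

```bash
ls; mkdir -p pics; python3 - <<'E'
from station import bot
import cv2,numpy as np
o=bot.get_obs();print(o, bot.tcp_to_grasp)
for n in("side","top"):
    c=bot.read_camera(n);print(n,c["K"].round(1).tolist(),c["pose"].round(4).tolist())
    cv2.imwrite(f"pics/{n}0.png",c["img"][:,:,::-1])
E
```

```text
pics
{'t': 0.0, 'q': array([ 1.21587383,  0.47783684,  0.02231312,  1.55644782, -0.01152696,
        1.10930597, -0.08310673]), 'joint_vel': array([ 0.00102133,  0.00144813,  0.00067457,  0.00079628,  0.00098848,
        0.00058309, -0.00119638]), 'joint_torque': array([ 2.56912072e-04, -5.96448791e+01,  1.60808645e+00, -2.81193602e+01,
        1.25378586e-02,  9.32372612e-03, -1.00565427e-05]), 'eef_pos': array([ 0.16478188, -0.65396258,  0.2303021 ]), 'tool_rot': array([-9.20390704e-04,  9.92392425e-01,  1.23111329e-01, -1.66667562e-04]), 'contact_force': array([-0.54127666,  0.67988356,  0.07150989]), 'torque': array([ 0.0205848 , -0.00556293, -0.03882873]), 'grasp_force': 0.0, 'gripper_width': 1.0022263597366952} 0.0187
side [[445.8, 0.0, 315.8], [0.0, 445.8, 204.8], [0.0, 0.0, 1.0]] [[0.9985, 0.0322, -0.0446, 0.6035], [0.0528, -0.7848, 0.6175, -0.8113], [-0.0151, -0.6189, -0.7853, 1.0899], [0.0, 0.0, 0.0, 1.0]]
top [[455.5, 0.0, 317.4], [0.0, 455.5, 202.5], [0.0, 0.0, 1.0]] [[-0.0184, -0.987, 0.1596, 0.3143], [-0.9998, 0.0185, -0.0005, -0.0201], [-0.0025, -0.1595, -0.9872, 1.5439], [0.0, 0.0, 0.0, 1.0]]
```

View pics/side0.png

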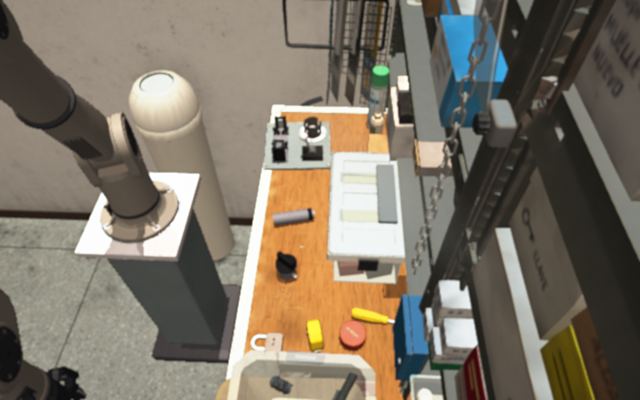

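View pics/top0.png

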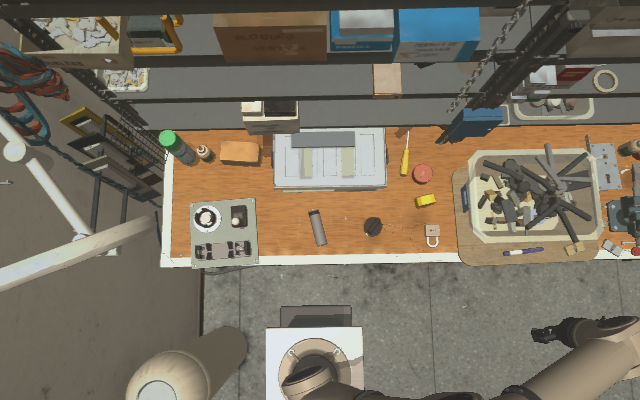

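The side view shows the unit at about (297,143), the cell at (293,216) and the carrier at (287,264). In the top view they are at (224,233), (317,227) and (373,226). Enlarging both.

```bash
python3 - <<'E'
import cv2
a=cv2.imread("pics/top0.png")[190:275,180:395]; cv2.imwrite("pics/t1.png",cv2.resize(a,None,fx=3.7,fy=3.7,interpolation=cv2.INTER_CUBIC))
a=cv2.imread("pics/side0.png")[100:285,255:345]; cv2.imwrite("pics/s1.png",cv2.resize(a,None,fx=3.2,fy=3.2,interpolation=cv2.INTER_CUBIC))
E
```

```text
(no output)
```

View pics/t1.png

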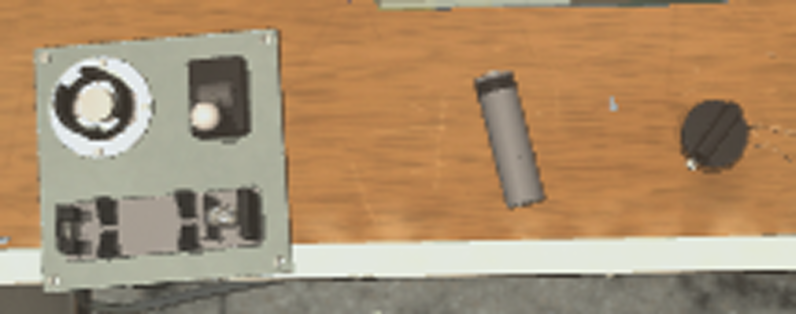

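View pics/s1.png

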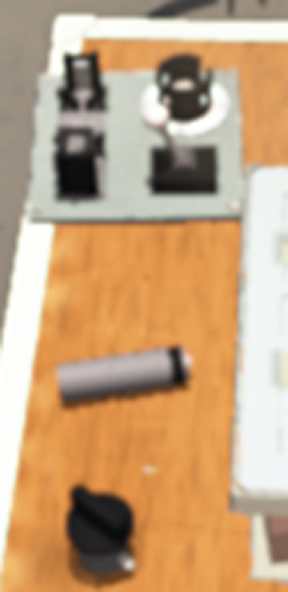

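The top crop shows the plate with corners near (38,48), (280,30), (290,270) and (47,290). The socket is at (97,105) and the lever ball at (205,115). The cradle's solid block, the sprung plate, is on the right at (245,215), and its forked lips are on the left at (70,230). The cell's dark nub end points away from the robot at (495,80), and the carrier is at (714,135). Next I'll enlarge the details.

```bash
python3 - <<'E'
import cv2,numpy as np
t=cv2.imread("pics/top0.png");s=cv2.imread("pics/side0.png")
def c(im,x,y,w,h,W,H): return cv2.resize(im[y:y+h,x:x+w],(W,H),interpolation=cv2.INTER_CUBIC)
out=np.zeros((600,800,3),np.uint8)
out[:300,:300]=c(t,192,203,30,30,300,300)   # socket top 10x
out[:300,300:600]=c(s,297,113,30,30,300,300) # socket side
out[:200,600:800]=c(s,275,250,25,25,200,200) # carrier side 8x
out[200:400,600:800]=c(t,360,214,25,25,200,200) # carrier top 8x
out[300:550,:500]=c(t,192,236,62,31,500,250)  # cradle top 8.06x
out[400:600,600:800]=c(s,265,113,40,40,200,200) # cradle side 5x
out[300:600,500:600]=c(t,225,200,12,36,100,300)
cv2.imwrite("pics/c1.png",out)
h=lambda im,x,y:im[y,x].tolist()
print("plate",h(t,240,235),h(t,228,220),h(s,270,160),"wood",h(t,290,215),h(s,290,190),"cell",h(t,318,230),h(s,292,216),"white",h(t,200,250))
E
```

```text
plate [155, 172, 169] [155, 173, 170] [194, 207, 200] wood [81, 134, 189] [72, 144, 221] cell [143, 153, 164] [170, 172, 182] white [71, 79, 83]
```

View pics/c1.png

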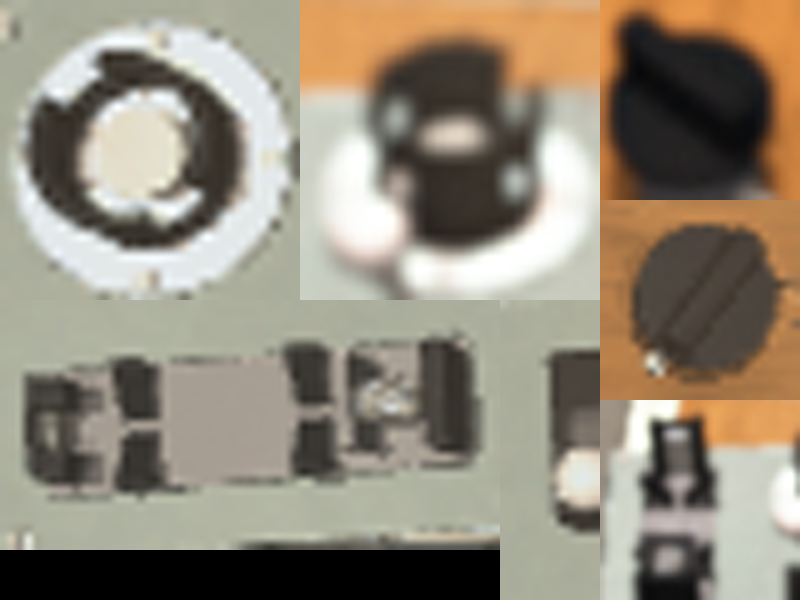

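The zoom shows a slot gap in the socket tube at upper left (80,75), with the opposite slot at lower right (185,200). The carrier bar runs from lower left (665,350) to upper right (745,240), with a lug at lower left. The four saddle blocks are at x≈137 and x≈309 in the cradle crop, the lips on the left and the sprung plate on the right. Now measuring.

```bash
cat > h.py <<'E'
import cv2,numpy as np
from scipy.optimize import least_squares
# calibrations as printed at start
K={"side":(445.8,315.8,204.8),"top":(455.5,317.4,202.5)}
P={"side":np.array([[0.9985,0.0322,-0.0446,0.6035],[0.0528,-0.7848,0.6175,-0.8113],[-0.0151,-0.6189,-0.7853,1.0899]]),
"top":np.array([[-0.0184,-0.987,0.1596,0.3143],[-0.9998,0.0185,-0.0005,-0.0201],[-0.0025,-0.1595,-0.9872,1.5439]])}
def ray(n,uv):
    f,cx,cy=K[n];uv=np.atleast_2d(np.float64(uv))
    d=np.c_[(uv[:,0]-cx)/f,(uv[:,1]-cy)/f,np.ones(len(uv))]@P[n][:,:3].T
    return P[n][:,3],d
def cast(n,uv,z):
    c,d=ray(n,uv);return (c+d*((z-c[2])/d[:,2])[:,None])[:,:2]
def tri(uvt,uvs):
    A=[];b=[]
    for n,uv in(("top",uvt),("side",uvs)):
        c,d=ray(n,uv);d=d[0]/np.linalg.norm(d);M=np.eye(3)-np.outer(d,d);A.append(M);b.append(M@c)
    x,r,_,_=np.linalg.lstsq(np.vstack(A),np.hstack(b),rcond=None);return x
def blobs(im,roi,fn,S=6,amin=20):
    """contours (full-image pixel coords) of fn(bgr) in roi x,y,w,h, upscaled S times"""
    x,y,w,h=roi;a=cv2.resize(im[y:y+h,x:x+w],None,fx=S,fy=S,interpolation=cv2.INTER_LINEAR).astype(int)
    cs,_=cv2.findContours(fn(a).astype(np.uint8),cv2.RETR_EXTERNAL,cv2.CHAIN_APPROX_NONE)
    cs=sorted([c for c in cs if cv2.contourArea(c)>amin*S*S],key=lambda c:-cv2.contourArea(c))
    return [(c[:,0]+.5)/S-.5+[x,y] for c in cs]
def circ(p,r=None):
    f=lambda q:np.hypot(*(p-q[:2]).T)-(r or q[2])
    return least_squares(f,[*p.mean(0),.03],loss="soft_l1",f_scale=.001).x
def rect(p): 
    c,s,a=cv2.minAreaRect((p*1000).astype(np.float32));return np.round(c,1),np.round(s,1),round(a,2)
sat=lambda a:a.max(2)-a.min(2)
dark=lambda a:a.max(2)<115
E
python3 - <<'E'
from h import *
t=cv2.imread("pics/top0.png");s=cv2.imread("pics/side0.png")
grey=lambda a:(sat(a)<60)&(a.max(2)>100)
b=blobs(t,(185,193,78,80),lambda a:(sat(a)<45)&(a.max(2)<195)&(a.max(2)>130)&(a[...,1]>=a[...,2]))
print("plate top",[rect(cast("top",c,.010)) for c in b[:2]])
b=blobs(s,(258,112,78,60),lambda a:(sat(a)<35)&(a.max(2)<225)&(a.max(2)>150)&(a[...,1]>=a[...,2]))
print("plate side",[rect(cast("side",c,.010)) for c in b[:2]])
for n,im,r in(("top",t,(300,200,35,52)),("side",s,(265,200,55,32))):
    b=blobs(im,r,lambda a:sat(a)<65)
    for c in b[:1]:print("cell",n,rect(cast(n,c,.018)),rect(c))
b=blobs(t,(355,208,35,35),dark);c=b[0];w=cast("top",c,.056);print("carrier flange",circ(w),circ(w,.03),len(b))
c=cast("top",b[0],.056);
b=blobs(s,(268,245,40,40),dark);w=cast("side",b[0],.056);print("carrier side",circ(w),circ(w,.03))
b=blobs(t,(190,200,33,35),lambda a:(a.min(2)>190));w=[cast("top",c,.012) for c in b]
print("disc",[circ(x) for x in w[:1]])
b=blobs(s,(296,112,40,36),lambda a:(a.min(2)>218));print("disc side",[circ(cast("side",c,.012)) for c in b[:1]])
b=blobs(t,(192,203,30,30),dark);print("tube top cast at .06",circ(cast("top",b[0],.06)))
b=blobs(t,(192,236,62,32),dark,amin=3)
for c in b:print("cradle dark",rect(c)[:2],c.min(0).round(1),c.max(0).round(1))
for n,im,r in(("top",t,(225,205,20,25)),("side",s,(297,125,28,22))):
    for c in blobs(im,r,lambda a:a.min(2)>170,amin=3):print("ball?",n,c.mean(0),c.min(0),c.max(0))
E
```

```text
plate top [(array([464.4, 297.9]), array([226. , 227.9]), 3.18)]
plate side [(array([471.6, 314. ]), array([250.3, 270.5]), 0.13)]
cell top (array([477.9, -18.7]), array([127.8,  38.6]), 13.52) (array([317263. , 227000.8]), array([37834.8, 11440.1]), 75.28)
cell side (array([478.8, -16.4]), array([124.5,  48.4]), 13.07) (array([293588.7, 216731.3]), array([12929.3, 41361.1]), 81.37)
carrier flange [ 0.47314029 -0.20054017  0.03041719] [ 0.47321029 -0.20044012  0.03      ] 1
carrier side [ 0.47357387 -0.2087409   0.0361031 ] [ 0.47598424 -0.20839861  0.03      ]
disc [array([0.51461233, 0.35548897, 0.04418606])]
disc side [array([0.51860493, 0.35957663, 0.04119445])]
tube top cast at .06 [0.51018855 0.34821458 0.03230101]
cradle dark (array([242666.7, 247666.7]), array([16166.7, 14500. ])) [234.6 240.4] [250.8 254.9]
cradle dark (array([199166.7, 251833.3]), array([13833.3,  9166.7])) [194.6 244.9] [203.8 258.8]
cradle dark (array([234333.3, 266333.3]), array([ 2166.7, 38166.7])) [215.2 265.2] [253.4 267.4]
cradle dark (array([209623. , 255562.7]), array([7927.1, 8540.7])) [205.6 251.8] [214.2 259.6]
cradle dark (array([208280.9, 246597.1]), array([7825.3, 5827.3])) [205.2 242.8] [211.2 250.4]
cradle dark (array([230466.7, 254066.7]), array([7917.5, 6057. ])) [227.6 249.9] [233.8 257.8]
cradle dark (array([229871.6, 244729.7]), array([8110.4, 5617. ])) [226.6 240.9] [232.8 248.8]
ball? top [234.45061728 220.7808642 ] [231.58333333 217.91666667] [237.58333333 223.75      ]
ball? side [310.00604167 136.49916667] [296.58333333 124.58333333] [324.41666667 146.41666667]
ball? side [311.87195122 126.06300813] [310.25       125.41666667] [313.41666667 126.75      ]
```

```bash
cat > m.py <<'E'
from h import *
t=cv2.imread("pics/top0.png");s=cv2.imread("pics/side0.png")
U=np.array([.4644,.2979]);a=np.radians(3.18);R=np.array([[np.cos(a),-np.sin(a)],[np.sin(a),np.cos(a)]])
tou=lambda p:((np.atleast_2d(p)-U)@R*1000).round(1)
def show(n,p): print(n,"world",np.round(np.atleast_2d(p)*1000,1).tolist(),"unit",tou(p).tolist())
b=blobs(t,(205,236,30,32),lambda a:(a[...,2]-a[...,1]>2)&(a.min(2)>90)&(a.max(2)<190),amin=15)
for c in b[:2]:
    w=cast("top",c,.016);print("floor",rect(w));show("lim",np.array([w.min(0),w.max(0)]));u=tou(w);print("unit-frame limits",np.percentile(u,[2,10,90,98],axis=0).T)
sad=np.array([[209.6,255.6],[208.3,246.6],[230.5,254.1],[229.9,244.7]])
for z in(.03,.038,.044):show("saddle mid z%.3f"%z,cast("top",sad.mean(0),z))
show("spring edge .082",cast("top",[[244.1,245],[244.1,252]],.082))
cc=cast("top",blobs(t,(192,203,30,30),dark)[0],.06)
c0=np.array([.5146,.3555]);d=(c0-[.3143,-.0201]);d/=np.linalg.norm(d)
far=cc[((cc-c0)@d)>-.004];show("mouth far fit",circ(far,.0305)[:2])
show("disc",c0)
B=tri([234.45,220.78],[303.5,135.5]);print("ball",B);show("ball",B[:2])
L=cast("top",[[366.9,234.25]],.0175)[0]-[.4732,-.2004];print("lug",np.hypot(*L),np.degrees(np.arctan2(L[1],L[0])))
# slot gaps at tube top
q=cast("top",np.array([[192+8.0-.5,203+7.5-.5]]),.06)[0]-c0;print("slot gap upper-left dir",np.hypot(*q),np.degrees(np.arctan2(q[1],q[0])))
# polar profile of brightness at r=27.5mm, z=.06 (annulus) both views
for n,im in(("top",t),("side",s)):
  f,cx,cy=K[n];Q=P[n]
  for r in(.0265,.0285):
    th=np.radians(np.arange(0,360,10));X=np.c_[c0[0]+r*np.cos(th),c0[1]+r*np.sin(th),.0595+0*th]
    C=(X-Q[:,3])@Q[:,:3];u=np.float32(f*C[:,0]/C[:,2]+cx)[None];v=np.float32(f*C[:,1]/C[:,2]+cy)[None]
    print(n,r,cv2.remap(im,u,v,cv2.INTER_LINEAR)[0].mean(1).astype(int).tolist())
E
python3 m.py
```

```text
floor (array([405.3, 309.2]), array([ 52.8, 101.9]), 3.19)
lim world [[376.2, 259.2], [434.0, 359.6]] unit [[-90.2, -33.8], [-26.9, 63.3]]
unit-frame limits [[-84.6 -83.9 -33.6 -32.6]
 [-36.  -34.4  63.9  65.1]]
saddle mid z0.030 world [[405.0, 306.0]] unit [[-58.9, 11.4]]
saddle mid z0.038 world [[404.5, 304.3]] unit [[-59.5, 9.7]]
saddle mid z0.044 world [[404.1, 303.0]] unit [[-59.9, 8.5]]
spring edge .082 world [[417.1, 216.5], [394.8, 216.3]] unit [[-51.7, -78.7], [-74.0, -77.6]]
mouth far fit world [[511.9, 352.4]] unit [[50.4, 51.7]]
disc world [[514.6, 355.5]] unit [[53.3, 54.7]]
ball [0.49308005 0.2440498  0.10510232]
ball world [[493.1, 244.0]] unit [[25.6, -55.4]]
lug 0.027828551424659266 146.32822584256306
slot gap upper-left dir 0.02511488615976282 29.371874910320052
top 0.0265 [63, 71, 183, 230, 230, 230, 111, 77, 63, 63, 62, 61, 63, 63, 64, 64, 67, 75, 102, 115, 115, 215, 178, 128, 77, 77, 71, 89, 95, 94, 89, 86, 72, 70, 67, 66]
top 0.0285 [76, 86, 204, 230, 230, 224, 143, 108, 99, 110, 95, 74, 100, 79, 85, 85, 68, 70, 65, 68, 79, 205, 230, 164, 74, 64, 67, 70, 74, 64, 66, 74, 91, 86, 112, 71]
side 0.0265 [107, 111, 122, 140, 148, 129, 91, 67, 61, 58, 58, 58, 57, 56, 54, 53, 61, 72, 92, 110, 122, 120, 91, 57, 66, 80, 83, 81, 78, 72, 60, 56, 57, 64, 91, 98]
side 0.0285 [128, 129, 128, 139, 155, 144, 104, 74, 70, 67, 67, 63, 66, 65, 63, 62, 70, 88, 98, 102, 114, 109, 87, 54, 52, 64, 66, 63, 62, 61, 56, 55, 56, 82, 105, 122]
```

```bash
cat >> h.py <<'E'
U=np.array([.4644,.2979]);_a=np.radians(3.18);R=np.array([[np.cos(_a),-np.sin(_a)],[np.sin(_a),np.cos(_a)]])
def proj(n,X):
    f,cx,cy=K[n];C=(np.atleast_2d(X)-P[n][:,3])@P[n][:,:3]
    return np.c_[f*C[:,0]/C[:,2]+cx,f*C[:,1]/C[:,2]+cy]
def seat(pts,s=(-.0592,.0085)):   # seat frame (x along cradle=unit y, y=-unit x, z) -> world
    p=np.atleast_2d(pts);u=np.c_[s[0]-p[:,1],s[1]+p[:,0]];return np.c_[u@R.T+U,.044+p[:,2]]
E
python3 - <<'E'
from h import *
t=cv2.imread("pics/top0.png");s=cv2.imread("pics/side0.png")
out=np.zeros((600,800,3),np.uint8)
def put(n,im,x,y,w,h,S,ox,oy):
    c=cv2.resize(im[y:y+h,x:x+w],None,fx=S,fy=S,interpolation=cv2.INTER_CUBIC)
    for pts,col in(([[.056,.0085,.022],[.056,-.0085,.022],[.056,.0205,.022],[.056,-.0205,.022]],(0,0,255)),
      ([[-.056,.019,.038],[-.056,-.019,.038]],(0,200,0)),
      ([[a,b,-.028] for a in(.029,-.029) for b in(.019,-.019)],(255,0,0)),([[.064,0,0],[0,0,0]],(0,255,255))):
        for q in (proj(n,seat(pts))-[x,y]+.5)*S: cv2.circle(c,tuple(q.astype(int).tolist()),3,col,-1)
    out[oy:oy+h*S,ox:ox+w*S]=c
put("top",t,190,236,64,28,12,0,0)
put("side",s,262,112,34,52,5,0,340)
c=cv2.resize(s[112:164,262:296],None,fx=5,fy=5,interpolation=cv2.INTER_CUBIC);out[340:600,200:370]=c
cv2.imwrite("pics/c2.png",out)
E
```

```text
(no output)
```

View pics/c2.png

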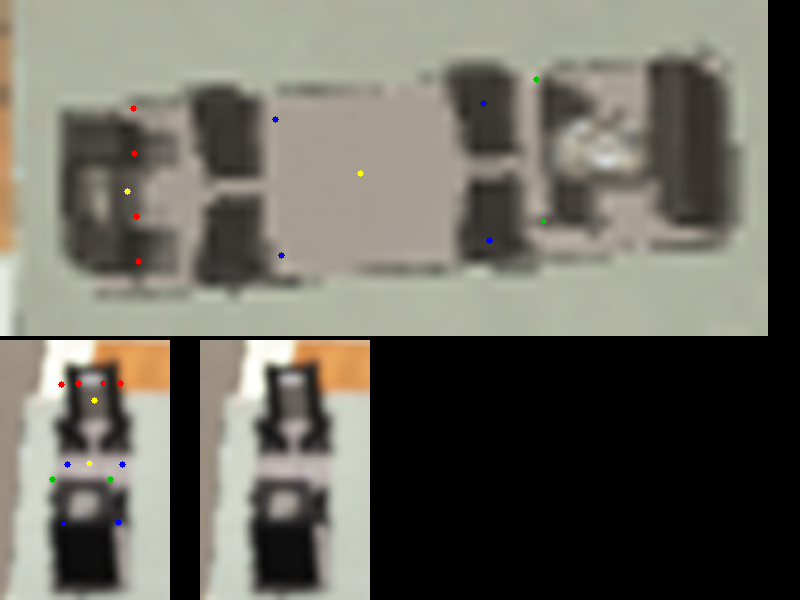

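The overlay shows lips at x≈140, saddle inner edges at x≈262 and x≈458, and the plate's edge at x≈545. The predicted points are within a few mm, and I'll refine them by triangulation.

```bash
python3 - <<'E'
from h import *
T=lambda x,y:[x/12+190-.5,y/12+236-.5]
S=lambda x,y:[x/5+262-.5,(y-340)/5+112-.5]
def sh(n,X): print(n,X.round(4),"unit",((X[:2]-U)@R).round(4))
sh("saddle L inner base",tri(T(262,185),S(95,453)))
sh("saddle R top back?",tri(T(455,165),S(90,481)))
sh("plate top",tri(T(545,150),S(83,481)))
sh("block back bottom",tri(T(735,150),S(88,588)))
sh("lip block far edge",tri(T(62,190),S(93,364)))
sh("socket plunger",tri([192+13.5-.5,203+14.5-.5],[297+15.3-.5,113+13.3-.5]))
sh("tube top center",tri([192+13.3-.5,203+14.2-.5],[297+15.8-.5,113+7.7-.5]))
for y in(.0065,.0085,.0125):
  for p in([.029,0,-.028],[.043,0,-.006],[-.029,0,-.006],[-.043,0,-.028],[-.056,0,.038],[.056,0,.022]):
    q=seat([p],(-.0592,y));print(y,p,((proj("top",q)+.5-[190,236])*12).round(0)[0],((proj("side",q)+.5-[262,112])*5+[0,340]).round(0)[0])
E
```

```text
saddle L inner base [0.4035 0.3346 0.0245] unit [-0.0587  0.04  ]
saddle R top back? [0.4074 0.2758 0.0534] unit [-0.0582 -0.0189]
plate top [0.4086 0.246  0.0818] unit [-0.0586 -0.0487]
block back bottom [0.4115 0.2037 0.0256] unit [-0.058  -0.0911]
lip block far edge [0.4008 0.3786 0.0668] unit [-0.059   0.0841]
socket plunger [0.5132 0.351  0.0518] unit [0.0517 0.0503]
tube top center [0.5131 0.3452 0.0809] unit [0.0513 0.0446]
0.0065 [0.029, 0, -0.028] [286. 187.] [ 95. 466.]
0.0065 [0.043, 0, -0.006] [216. 186.] [ 93. 429.]
0.0065 [-0.029, 0, -0.006] [478. 167.] [ 88. 502.]
0.0065 [-0.043, 0, -0.028] [544. 168.] [ 90. 540.]
0.0065 [-0.056, 0, 0.038] [548. 150.] [ 81. 482.]
0.0065 [0.056, 0, 0.022] [143. 184.] [ 91. 386.]
0.0085 [0.029, 0, -0.028] [278. 187.] [ 95. 464.]
0.0085 [0.043, 0, -0.006] [209. 187.] [ 93. 427.]
0.0085 [-0.029, 0, -0.006] [471. 167.] [ 88. 500.]
0.0085 [-0.043, 0, -0.028] [537. 168.] [ 90. 538.]
0.0085 [-0.056, 0, 0.038] [540. 150.] [ 81. 480.]
0.0085 [0.056, 0, 0.022] [136. 185.] [ 91. 384.]
0.0125 [0.029, 0, -0.028] [264. 188.] [ 95. 461.]
0.0125 [0.043, 0, -0.006] [195. 188.] [ 94. 423.]
0.0125 [-0.029, 0, -0.006] [457. 168.] [ 89. 496.]
0.0125 [-0.043, 0, -0.028] [522. 169.] [ 90. 533.]
0.0125 [-0.056, 0, 0.038] [525. 151.] [ 81. 475.]
0.0125 [0.056, 0, 0.022] [121. 186.] [ 91. 380.]
```

```bash
cat > g.py <<'E'
import sys,numpy as np
from station import bot
from scipy.spatial.transform import Rotation as Ro
def go(x,y,z,yaw):
    o=bot.get_obs();q=np.array(o["tool_rot"]);C=Ro.from_quat(q[[1,2,3,0]])
    a=np.radians(yaw);T=Ro.from_matrix(np.array([[np.cos(a),np.sin(a),0],[np.sin(a),-np.cos(a),0],[0,0,-1]]))
    d=C.inv().apply(np.array([x,y,z])-o["eef_pos"]);r=(C.inv()*T).as_rotvec(degrees=True)/5
    X=C.as_matrix()
    print("move",d.round(4).tolist(),r.round(2).tolist(),"| now",o["eef_pos"].round(4),"yaw",np.degrees(np.arctan2(X[1,0],X[0,0])).round(1),"F",o["contact_force"].round(1),"w",round(o["gripper_width"],3),"t",round(o["t"],1),"q7",o["q"][6].round(2))
if __name__=="__main__": go(*map(float,sys.argv[1:5]))
E
python3 g.py .477 -.0185 .12 13.5
```

```text
move [0.4581, -0.5398, 0.1113] [-0.02, 0.0, 0.13] | now [ 0.1648 -0.654   0.2304] yaw 14.1 F [-1.   0.1  0.4] w 1.001 t 0.1 q7 -0.08
```

servo_tool --motion '[[[0.458, -0.54, 0.06, 0, 0, 0.1, 1], [0.458, -0.54, 0.06, 0, 0, 0.1, 1], [0.458, -0.54, 0.06, 0, 0, 0.1, 1], [0.458, -0.54, 0.06, 0, 0, 0.1, 1], [0.458, -0.54, 0.06, 0, 0, 0.1, 1], [0.458, -0.54, 0.06, 0, 0, 0.1, 1], [0.458, -0.54, 0.06, 0, 0, 0.1, 1], [0.458, -0.54, 0.06, 0, 0, 0.1, 1], [0.458, -0.54, 0.06, 0, 0, 0.1, 1], [0.458, -0.54, 0.06, 0, 0, 0.1, 1], [0.458, -0.54, 0.06, 0, 0, 0.1, 1], [0.458, -0.54, 0.06, 0, 0, 0.1, 1], [0.458, -0.54, 0.06, 0, 0, 0.1, 1], [0.458, -0.54, 0.06, 0, 0, 0.1, 1], [0.458, -0.54, 0.06, 0, 0, 0.1, 1], [0.458, -0.54, 0.06, 0, 0, 0.1, 1], [0.458, -0.54, 0.06, 0, 0, 0.1, 1], [0.458, -0.54, 0.11, 0, 0, 0.1, 1], [0.458, -0.54, 0.11, 0, 0, 0.1, 1], [0.458, -0.54, 0.11, 0, 0, 0.1, 1]]]'

```text
t: 1.77
eef_pos: [0.4745, -0.0189, 0.1188]
tool_rot: [-0.0, 0.993, 0.119, -0.003]
contact_force: [-0.3, 0.2, -0.0]
gripper_width: 1.0
grasp_force: 0.0
```

```bash
python3 g.py .477 -.0185 .002 13.5
```

```text
move [0.0033, 0.0004, 0.1167] [-0.02, 0.08, 0.04] | now [ 0.4745 -0.0189  0.1188] yaw 13.7 F [-0.3  0.2 -0. ] w 1.0 t 1.8 q7 -1.6
```

servo_tool --motion '[[[0.001, 0, 0.06, 0, 0, 0, 1], [0.001, 0, 0.1, 0, 0, 0, 1], [0.001, 0, 0.117, 0, 0, 0, 1], [0.001, 0, 0.117, 0, 0, 0, 1], [0.001, 0, 0.117, 0, 0, 0, 0.3], [0.001, 0, 0.117, 0, 0, 0, 0.3], [0.001, 0, 0.117, 0, 0, 0, 0.2], [0.001, 0, 0.117, 0, 0, 0, 0.2], [0.001, 0, 0.117, 0, 0, 0, 0.2], [0.001, 0, 0.117, 0, 0, 0, 0.2], [0.001, 0, 0.117, 0, 0, 0, 0.2], [0.001, 0, 0.117, 0, 0, 0, 0.2]]]' --grip_force 60

```text
t: 2.77
eef_pos: [0.4798, -0.0191, 0.0068]
tool_rot: [0.001, 0.993, 0.118, 0.002]
contact_force: [-2.0, 0.0, 13.0]
gripper_width: 0.4
grasp_force: 58.4
```

```bash
python3 g.py .4 .3 .15 93.2
```

```text
move [-0.002, -0.3287, -0.1438] [0.04, -0.02, -15.92] | now [ 0.4798 -0.0191  0.0068] yaw 13.6 F [-2.  0. 13.] w 0.4 t 2.8 q7 -1.72
```

servo_tool --motion '[[[-0.001, 0, -0.1, 0, 0, 0, 0.2], [-0.001, 0, -0.16, 0, 0, 0, 0.2], [-0.001, 0, -0.165, 0, 0, 0, 0.2], [0.003, -0.345, -0.165, 0, 0, -8, 0.2], [0.003, -0.345, -0.165, 0, 0, -8, 0.2], [0.003, -0.345, -0.165, 0, 0, -8, 0.2], [0.003, -0.345, -0.165, 0, 0, -8, 0.2], [0.003, -0.345, -0.165, 0, 0, -15.92, 0.2], [0.003, -0.345, -0.165, 0, 0, -15.92, 0.2], [0.003, -0.345, -0.165, 0, 0, -15.92, 0.2], [0.003, -0.345, -0.165, 0, 0, -15.92, 0.2], [0.003, -0.345, -0.165, 0, 0, -15.92, 0.2], [0.003, -0.345, -0.165, 0, 0, -15.92, 0.2], [0.003, -0.345, -0.165, 0, 0, -15.92, 0.2], [0.003, -0.345, -0.165, 0, 0, -15.92, 0.2], [0.003, -0.345, -0.165, 0, 0, -15.92, 0.2]]]'

```text
t: 4.1
eef_pos: [0.3998, 0.3167, 0.1699]
tool_rot: [0.0, 0.688, 0.726, 0.0]
contact_force: [-0.5, -0.1, -2.3]
gripper_width: 0.4
grasp_force: 61.5
```

```bash
python3 g.py .404 .317 .078 93.2; python3 - <<'E'
from station import bot
import cv2,numpy as np
out=np.zeros((400,800,3),np.uint8)
for i,n in enumerate(("top","side")):
    c=bot.read_camera(n)["img"][:,:,::-1];cv2.imwrite(f"pics/{n}1.png",c)
    x,y=((175,185),(245,75))[i];out[:,i*400:i*400+400]=cv2.resize(c[y:y+100,x:x+100],(400,400),interpolation=cv2.INTER_CUBIC)
cv2.imwrite("pics/c3.png",out)
E
```

```text
move [0.0, 0.0041, 0.0919] [0.01, 0.0, -0.03] | now [0.3998 0.3167 0.1699] yaw 93.1 F [-0.5 -0.1 -2.3] w 0.4 t 4.1 q7 -1.07
```

View pics/c3.png

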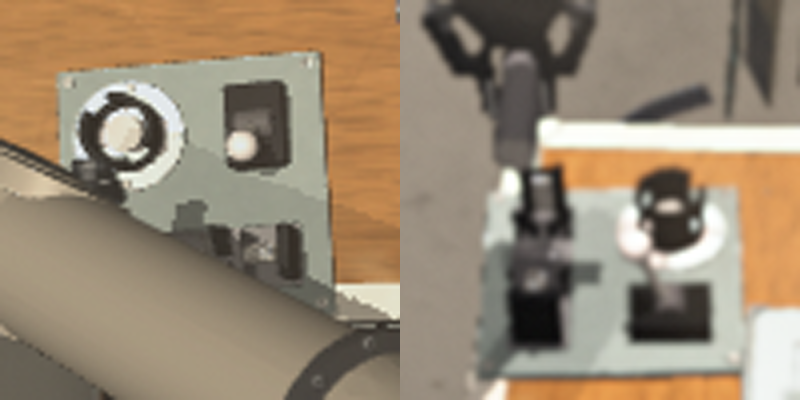

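Left panel: the arm hides the cell in the top view. Right panel (side view): the cell is held lengthwise along the cradle, and its near, flat end has its lowest point at about (518,165).

```bash
python3 - <<'E'
from h import *
c=np.array([.3998,.3167]);d=np.array([-.0555,.9985])
for v in(112,115.0,115.75,116.5):
    w=cast("side",[[274.0,v]],.163)[0];print(v,w,"along from TCP",(w-c)@d)
s=cv2.imread("pics/side1.png")
print(s[108:122,274].tolist())
E
```

```text
112 [0.39842861 0.2866266 ] along from TCP -0.02995218236102625
115.0 [0.40002891 0.27226414] along from TCP -0.04438190793687271
115.75 [0.40042583 0.26870184] along from TCP -0.047960894927087695
116.5 [0.4008215  0.26515076] along from TCP -0.051528611641948927
[[78, 80, 85], [80, 84, 89], [88, 92, 99], [93, 99, 106], [95, 101, 109], [95, 102, 108], [95, 101, 109], [93, 99, 107], [93, 99, 106], [108, 118, 121], [147, 164, 161], [186, 207, 200], [208, 229, 222], [213, 234, 228]]
```

servo_tool --motion '[[[0.003, 0.0045, 0.03, 0, 0, 0, 0.2], [0.003, 0.0045, 0.06, 0, 0, 0, 0.2], [0.003, 0.0045, 0.085, 0, 0, 0, 0.2], [0.003, 0.0045, 0.092, 0, 0, 0, 0.2], [0.003, 0.0045, 0.092, 0, 0, 0, 0.2], [0.003, 0.0045, 0.092, 0, 0, 0, 0.2], [0.003, 0.0045, 0.092, 0, 0, 0, 0.2]]]'

```text
t: 4.78
eef_pos: [0.4048, 0.3213, 0.0789]
tool_rot: [0.0, 0.687, 0.727, 0.001]
contact_force: [0.5, 0.6, -1.2]
gripper_width: 0.398
grasp_force: 61.4
```

servo_tool --motion '[[[-0.003, 0, 0, 0, 0, 0, 0.2], [-0.006, 0, 0, 0, 0, 0, 0.2], [-0.006, 0, 0, 0, 0, 0, 0.2], [-0.006, 0, 0, 0, 0, 0, 0.2]]]'

```text
t: 5.12
eef_pos: [0.4048, 0.3143, 0.0779]
tool_rot: [0.0, 0.687, 0.727, 0.0]
contact_force: [0.8, 1.2, -1.4]
gripper_width: 0.396
grasp_force: 61.4
```

servo_tool --motion '[[[-0.002, 0, 0, 0, 0, 0, 0.2], [-0.003, 0, 0, 0, 0, 0, 0.2], [-0.003, 0, 0, 0, 0, 0, 0.2], [-0.003, 0, 0, 0, 0, 0, 0.2]]]'

```text
t: 5.45
eef_pos: [0.4047, 0.3132, 0.0779]
tool_rot: [-0.001, 0.686, 0.727, 0.002]
contact_force: [0.0, 5.6, -0.1]
gripper_width: 0.399
grasp_force: 61.5
```

servo_tool --motion '[[[-0.003, 0, 0, 0, 0, 0, 0.2], [-0.006, 0, 0, 0, 0, 0, 0.2], [-0.009, 0, 0, 0, 0, 0, 0.2], [-0.011, 0, 0, 0, 0, 0, 0.2], [-0.011, 0, 0, 0, 0, 0, 0.2], [-0.011, 0, 0, 0, 0, 0, 0.2]]]'

```text
t: 5.95
eef_pos: [0.4053, 0.304, 0.0783]
tool_rot: [-0.002, 0.686, 0.727, 0.003]
contact_force: [-1.1, 9.0, 0.0]
gripper_width: 0.399
grasp_force: 61.5
```

servo_tool --motion '[[[-0.003, 0, 0, 0, 0, 0, 0.2], [-0.003, 0, 0, 0, 0, 0, 0.2], [-0.003, 0, 0.008, 0, 0, 0, 0.2], [-0.003, 0, 0.016, 0, 0, 0, 0.2], [-0.003, 0, 0.022, 0, 0, 0, 0.2], [-0.003, 0, 0.022, 0, 0, 0, 0.2], [-0.003, 0, 0.022, 0, 0, 0, 0.2]]]'

```text
t: 6.53
eef_pos: [0.4059, 0.302, 0.0565]
tool_rot: [-0.002, 0.686, 0.728, 0.004]
contact_force: [-0.3, 9.7, -0.4]
gripper_width: 0.398
grasp_force: 61.7
```

servo_tool --motion '[[[0, 0, 0.008, 0, 0, 0, 0.2], [0, 0, 0.014, 0, 0, 0, 0.2], [0, 0, 0.018, 0, 0, 0, 0.2], [0, 0, 0.018, 0, 0, 0, 0.2]]]'

```text
t: 6.87
eef_pos: [0.4058, 0.302, 0.0382]
tool_rot: [-0.002, 0.686, 0.728, 0.003]
contact_force: [-0.7, 9.7, 2.5]
gripper_width: 0.399
grasp_force: 61.8
```

servo_tool --motion '[[[0, 0, 0.003, 0, 0, 0, 0.2], [0, 0, 0.006, 0, 0, 0, 0.2], [0, 0, 0.006, 0, 0, 0, 0.2], [0, 0, 0.006, 0, 0, 0, 0.2]]]'

```text
t: 7.2
eef_pos: [0.4059, 0.3023, 0.0329]
tool_rot: [-0.002, 0.686, 0.728, 0.004]
contact_force: [-1.3, 9.5, 4.0]
gripper_width: 0.397
grasp_force: 62.0
```

servo_tool --motion '[[[0, 0, 0.003, 0, 0, 0, 0.2], [0, 0, 0.003, 0, 0, 0, 0.2], [0, 0, 0.003, 0, 0, 0, 0.2]]]'

```text
t: 7.45
eef_pos: [0.406, 0.3024, 0.0325]
tool_rot: [-0.0, 0.685, 0.728, 0.004]
contact_force: [-8.6, -0.6, 38.8]
gripper_width: 0.399
grasp_force: 65.7
```

servo_tool --motion '[[[0, 0, -0.0025, 0, 0, 0, 0.2], [0.004, 0, -0.0025, 0, 0, 0, 0.2], [0.007, 0, -0.0025, 0, 0, 0, 0.2], [0.007, 0, -0.0025, 0, 0, 0, 0.2]]]'

```text
t: 7.78
eef_pos: [0.4058, 0.3035, 0.0326]
tool_rot: [0.002, 0.686, 0.727, -0.0]
contact_force: [-3.1, -7.1, 24.6]
gripper_width: 0.4
grasp_force: 64.2
```

servo_tool --motion '[[[0, 0, 0, 0, 0, 0, 0.5], [0, 0, 0, 0, 0, 0, 0.6], [0, 0, 0, 0, 0, 0, 0.65], [0, 0, 0, 0, 0, 0, 0.65]]]'

```text
t: 8.12
eef_pos: [0.4048, 0.304, 0.0305]
tool_rot: [0.0, 0.687, 0.727, -0.0]
contact_force: [0.7, 0.1, 0.7]
gripper_width: 0.651
grasp_force: 0.0
```

servo_tool --motion '[[[0, 0, -0.04, 0, 0, 0, 0.65], [0, 0, -0.08, 0, 0, 0, 0.65], [0, 0, -0.12, 0, 0, 0, 0.65], [0, 0, -0.14, 0, 0, 0, 0.65], [0, 0, -0.14, 0, 0, 0, 0.65]]]'

```text
t: 8.53
eef_pos: [0.4069, 0.3065, 0.1753]
tool_rot: [0.001, 0.687, 0.727, 0.004]
contact_force: [0.3, 0.7, 0.1]
gripper_width: 0.65
grasp_force: 0.0
```

```bash
python3 g.py .4732 -.2004 .15 145.5
```

```text
move [-0.5099, 0.0376, 0.0236] [0.09, -0.01, -10.46] | now [0.4069 0.3065 0.1753] yaw 93.2 F [0.3 0.7 0.1] w 0.65 t 8.5 q7 -1.04
```

servo_tool --motion '[[[-0.51, 0.038, 0.0, 0, 0, -10.46, 0.7], [-0.51, 0.038, 0.0, 0, 0, -10.46, 0.7], [-0.51, 0.038, 0.0, 0, 0, -10.46, 0.7], [-0.51, 0.038, 0.0, 0, 0, -10.46, 0.7], [-0.51, 0.038, 0.0, 0, 0, -10.46, 0.7], [-0.51, 0.038, 0.0, 0, 0, -10.46, 0.7], [-0.51, 0.038, 0.0, 0, 0, -10.46, 0.7], [-0.51, 0.038, 0.0, 0, 0, -10.46, 0.7], [-0.51, 0.038, 0.0, 0, 0, -10.46, 0.7], [-0.51, 0.038, 0.0, 0, 0, -10.46, 0.7], [-0.51, 0.038, 0.0, 0, 0, -10.46, 0.7], [-0.51, 0.038, 0.0, 0, 0, -10.46, 0.7], [-0.51, 0.038, 0.0, 0, 0, -10.46, 0.7], [-0.51, 0.038, 0.0, 0, 0, -10.46, 0.7], [-0.51, 0.038, 0.0, 0, 0, -10.46, 0.7], [-0.51, 0.038, 0.0, 0, 0, -10.46, 0.7]]]'

```text
t: 9.87
eef_pos: [0.4709, -0.2026, 0.1697]
tool_rot: [-0.001, 0.297, 0.955, 0.0]
contact_force: [0.5, 0.1, 0.8]
gripper_width: 0.699
grasp_force: 0.0
```

```bash
python3 g.py .4732 -.2004 .06 145.5; python3 - <<'E'
from station import bot
import cv2,numpy as np
out=np.zeros((400,800,3),np.uint8)
for i,n in enumerate(("top","side")):
    c=bot.read_camera(n)["img"][:,:,::-1];cv2.imwrite(f"pics/{n}2.png",c)
    x,y=((188,195),(255,105))[i];out[:,i*400:i*400+400]=cv2.resize(c[y:y+72,x:x+72],(400,400),interpolation=cv2.INTER_CUBIC)
cv2.imwrite("pics/c4.png",out)
E
```

```text
move [-0.0008, 0.0031, 0.1097] [0.0, -0.02, -0.01] | now [ 0.4709 -0.2026  0.1697] yaw 145.4 F [0.5 0.1 0.8] w 0.699 t 9.9 q7 0.88
```

View pics/c4.png

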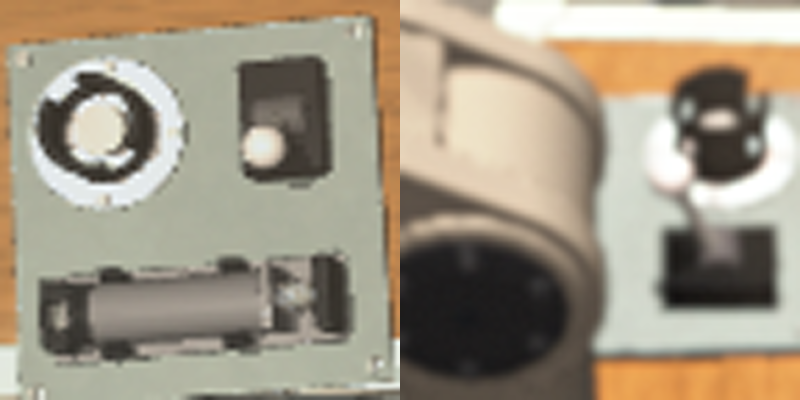

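Left panel: the cell lies level in the saddles, grey body from (90,310) to (262,290). Its dark nub end is under the lips and its flat end is against the plate. The socket and lever look untouched.

servo_tool --motion '[[[-0.001, 0.002, 0.04, 0, 0, 0, 0.7], [-0.001, 0.002, 0.08, 0, 0, 0, 0.7], [-0.001, 0.002, 0.108, 0, 0, 0, 0.7], [-0.001, 0.002, 0.108, 0, 0, 0, 0.5], [-0.001, 0.002, 0.108, 0, 0, 0, 0.1], [-0.001, 0.002, 0.108, 0, 0, 0, 0.05], [-0.001, 0.002, 0.108, 0, 0, 0, 0.0], [-0.001, 0.002, 0.108, 0, 0, 0, 0.0], [-0.001, 0.002, 0.108, 0, 0, 0, 0.0], [-0.001, 0.002, 0.108, 0, 0, 0, 0.0], [-0.001, 0.002, 0.108, 0, 0, 0, 0.0]]]' --grip_force 80

```text
t: 10.88
eef_pos: [0.4756, -0.2016, 0.0651]
tool_rot: [0.002, 0.296, 0.955, -0.0]
contact_force: [-0.0, 1.0, 7.5]
gripper_width: 0.144
grasp_force: 79.8
```

```bash
python3 g.py .5133 .354 .16 218.5; python3 - <<'E'
from h import *
for p in([234.7,247.0],[204,250.5]):
    w=cast("top",[p],.062)[0];print(((w-U)@R).round(4))
E
```

```text
move [0.2828, 0.4796, -0.0955] [-0.02, 0.05, -14.59] | now [ 0.4756 -0.2016  0.0651] yaw 145.6 F [-0.   1.   7.5] w 0.144 t 10.9 q7 0.73
[-0.0543 -0.0447]
[-0.0583  0.0551]
```

servo_tool --motion '[[[0, 0, -0.04, 0, 0, 0, 0], [0, 0, -0.08, 0, 0, -1.4, 0], [0, 0, -0.11, 0, 0, -2.8, 0], [0, 0, -0.11, 0, 0, -4.2, 0], [0, 0, -0.11, 0, 0, -5.6, 0], [0, 0, -0.11, 0, 0, -7, 0], [0, 0, -0.11, 0, 0, -7, 0], [0, 0, -0.11, 0, 0, -7, 0]]]'

```text
t: 11.55
eef_pos: [0.4735, -0.2017, 0.1734]
tool_rot: [0.0, -0.003, 1.0, -0.0]
contact_force: [0.2, 1.0, -1.5]
gripper_width: 0.145
grasp_force: 78.6
```

```bash
python3 - <<'E'
from station import bot
from h import *
o=bot.get_obs();print(o["eef_pos"],o["tool_rot"],o["gripper_width"])
p=o["eef_pos"];foot=p-[0,0,.0651]
out=np.zeros((400,800,3),np.uint8)
for i,n in enumerate(("top","side")):
    c=bot.read_camera(n)["img"][:,:,::-1];cv2.imwrite(f"pics/{n}3.png",c)
    q=proj(n,[foot+[0,0,.03]])[0];print(n,q,"foot px",proj(n,[foot])[0])
    x,y=(q-20).astype(int);print(x,y);out[:,i*400:i*400+400]=cv2.resize(c[y:y+40,x:x+40],(400,400),interpolation=cv2.INTER_CUBIC)
cv2.imwrite("pics/c5.png",out)
E
```

```text
[ 0.47350623 -0.20174499  0.17336016] [ 2.94066738e-04 -2.66409874e-03  9.99996389e-01 -1.95882121e-04] 0.14460693957744708
top [376.12639578 223.03325296] foot px [374.94458179 224.12245044]
356 203
side [282.94500041 246.79612602] foot px [283.79141053 253.11640188]
262 226
```

View pics/c5.png

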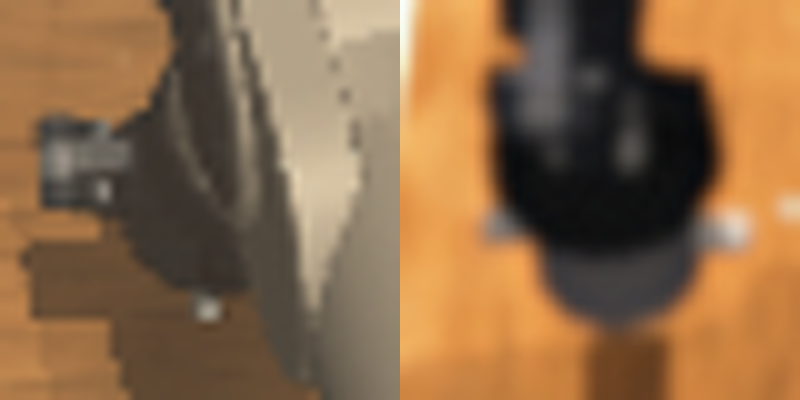

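Right panel (side view): the carrier hangs upright, with the barrel centred at x≈620 and lugs at 483 and 750. That is within about 1 mm of the tool axis.

```bash
python3 g.py .5142 .3547 .16 218.5
```

```text
move [-0.044, 0.5561, 0.0129] [-0.0, 0.0, -7.63] | now [ 0.4735 -0.2016  0.1731] yaw -179.7 F [ 0.2 -0.4 -1.2] w 0.145 t 11.7 q7 1.41
```

servo_tool --motion '[[[0, 0.02, -0.035, 0, 0, 0, 0], [0, 0.06, -0.05, 0, 0, 0, 0], [-0.044, 0.556, -0.05, 0, 0, -7.6, 0], [-0.044, 0.556, -0.05, 0, 0, -7.6, 0], [-0.044, 0.556, -0.05, 0, 0, -7.6, 0], [-0.044, 0.556, -0.05, 0, 0, -7.6, 0], [-0.044, 0.556, -0.05, 0, 0, -7.6, 0], [-0.044, 0.556, -0.05, 0, 0, -7.6, 0], [-0.044, 0.556, -0.05, 0, 0, -7.6, 0], [-0.044, 0.556, -0.05, 0, 0, -7.6, 0], [-0.044, 0.556, -0.05, 0, 0, -7.6, 0], [-0.044, 0.556, -0.05, 0, 0, -7.6, 0], [-0.044, 0.556, -0.05, 0, 0, -7.6, 0], [-0.044, 0.556, -0.05, 0, 0, -7.6, 0], [-0.044, 0.556, -0.05, 0, 0, -7.6, 0], [-0.044, 0.556, -0.05, 0, 0, -7.6, 0], [-0.044, 0.556, 0.0, 0, 0, -7.6, 0], [-0.044, 0.556, 0.013, 0, 0, -7.6, 0], [-0.044, 0.556, 0.013, 0, 0, -7.6, 0]]]'

```text
t: 13.23
eef_pos: [0.5113, 0.3503, 0.1547]
tool_rot: [-0.004, -0.328, 0.945, -0.002]
contact_force: [-0.9, -0.8, -1.9]
gripper_width: 0.143
grasp_force: 78.6
```

```bash
python3 g.py .5142 .3547 .13 218.5;python3 - <<'E'
from station import bot
from h import *
o=bot.get_obs()
p=o["eef_pos"];foot=p-[0,0,.0651]
out=np.zeros((400,800,3),np.uint8)
for i,n in enumerate(("top","side")):
    c=bot.read_camera(n)["img"][:,:,::-1];cv2.imwrite(f"pics/{n}4.png",c)
    q=proj(n,[foot])[0];print(n,"foot px",q,"mouth px",proj(n,[[.5133,.354,.06]])[0])
    x,y=(q-20).astype(int);print(x,y);out[:,i*400:i*400+400]=cv2.resize(c[y:y+40,x:x+40],(400,400),interpolation=cv2.INTER_CUBIC)
cv2.imwrite("pics/c6.png",out)
E
```

```text
move [-0.0052, 0.0017, 0.0246] [-0.03, -0.1, -0.03] | now [0.5113 0.3503 0.1547] yaw -141.6 F [-0.9 -0.8 -1.9] w 0.143 t 13.2 q7 1.0
top foot px [202.41457525 216.26928705] mouth px [203.56847399 216.86371194]
182 196
side foot px [311.18790645 117.38484395] mouth px [312.02228656 123.33440496]
291 97
```

View pics/c6.png

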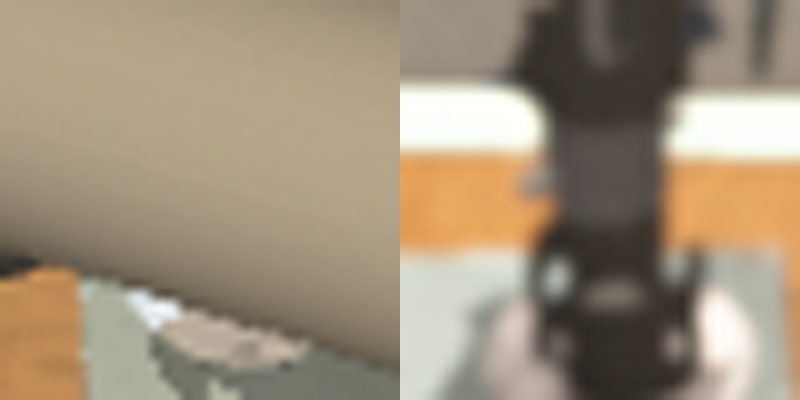

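Right panel (side view): the barrel is centred at x≈608 over the tube, which is centred at x≈617. That matches the remaining offset I computed.

servo_tool --motion '[[[0, 0, 0.01, 0, 0, 0, 0], [0, 0, 0.02, 0, 0, 0, 0], [0, 0, 0.03, 0, 0, 0, 0], [0, 0, 0.03, 0, 0, 0, 0], [0, 0, 0.03, 0, 0, 0, 0]]]'

```text
t: 13.75
eef_pos: [0.5122, 0.3545, 0.1292]
tool_rot: [-0.001, -0.33, 0.944, -0.0]
contact_force: [1.0, -0.1, -1.4]
gripper_width: 0.142
grasp_force: 78.7
```

```bash
python3 g.py .5142 .3547 .115 218.5
```

```text
move [-0.0017, -0.0011, 0.0142] [-0.0, -0.01, 0.01] | now [0.5122 0.3545 0.1292] yaw -141.5 F [ 1.  -0.1 -1.4] w 0.142 t 13.8 q7 0.98
```

servo_tool --motion '[[[-0.0015, -0.001, 0, 0, 0, 0, 0], [-0.0015, -0.001, 0.006, 0, 0, 0, 0], [-0.0015, -0.001, 0.01, 0, 0, 0, 0], [-0.0015, -0.001, 0.014, 0, 0, 0, 0], [-0.0015, -0.001, 0.014, 0, 0, 0, 0]]]'

```text
t: 14.17
eef_pos: [0.5138, 0.3545, 0.1147]
tool_rot: [-0.001, -0.33, 0.944, -0.0]
contact_force: [-0.7, -0.5, -1.0]
gripper_width: 0.139
grasp_force: 78.7
```

servo_tool --motion '[[[0, 0, 0.004, 0, 0, 0, 0], [0, 0, 0.008, 0, 0, 0, 0], [0, 0, 0.01, 0, 0, 0, 0], [0, 0, 0.01, 0, 0, 0, 0]]]'

```text
t: 14.5
eef_pos: [0.514, 0.3547, 0.1051]
tool_rot: [-0.0, -0.33, 0.944, -0.0]
contact_force: [-0.3, -0.4, -0.8]
gripper_width: 0.14
grasp_force: 78.7
```

servo_tool --motion '[[[0, 0, 0.004, 0, 0, 0, 0], [0, 0, 0.008, 0, 0, 0, 0], [0, 0, 0.012, 0, 0, 0, 0], [0, 0, 0.012, 0, 0, 0, 0]]]'

```text
t: 14.83
eef_pos: [0.5143, 0.3552, 0.0934]
tool_rot: [0.0, -0.33, 0.944, 0.0]
contact_force: [0.5, -0.3, 3.2]
gripper_width: 0.142
grasp_force: 79.2
```

servo_tool --motion '[[[0, 0, 0.004, 0, 0, 0, 0], [0, 0, 0.008, 0, 0, 0, 0], [0, 0, 0.012, 0, 0, 0, 0], [0, 0, 0.013, 0, 0, 0, 0], [0, 0, 0.013, 0, 0, 0, 0]]]'

```text
t: 15.25
eef_pos: [0.5144, 0.3553, 0.0809]
tool_rot: [0.0, -0.33, 0.944, 0.0]
contact_force: [-0.4, -1.4, 7.0]
gripper_width: 0.14
grasp_force: 79.8
```

servo_tool --motion '[[[0, 0, 0.0005, 0, 0, 1, 0], [0, 0, 0.0005, 0, 0, 2, 0], [0, 0, 0.0005, 0, 0, 3, 0], [0, 0, 0.0005, 0, 0, 4, 0], [0, 0, 0.0005, 0, 0, 5, 0], [0, 0, 0.0005, 0, 0, 6, 0], [0, 0, 0.0005, 0, 0, 7, 0], [0, 0, 0.0005, 0, 0, 8, 0], [0, 0, 0.0005, 0, 0, 9, 0], [0, 0, 0.0005, 0, 0, 10, 0], [0, 0, 0.0005, 0, 0, 11, 0], [0, 0, 0.0005, 0, 0, 11, 0]]]'

```text
t: 16.25
eef_pos: [0.5148, 0.3559, 0.0812]
tool_rot: [0.001, 0.145, 0.989, 0.001]
contact_force: [-0.3, -0.1, 6.7]
gripper_width: 0.141
grasp_force: 79.8
```

```bash
python3 g.py .5142 .3547 .0805 152.5; python3 -c "
from station import bot;print(bot.get_obs()['torque'])"
```

```text
move [0.0002, -0.0014, 0.0007] [0.02, 0.02, 2.16] | now [0.5148 0.3559 0.0812] yaw 163.3 F [-0.3 -0.1  6.7] w 0.141 t 16.2 q7 0.09
[ 0.04134554  0.07393111 -0.10190102]
```

servo_tool --motion '[[[0, 0, 0, 0, 0, 1, 0], [0, 0, 0, 0, 0, 2, 0], [0, 0, 0, 0, 0, 2.5, 0], [0, 0, 0, 0, 0, 2.5, 0]]]'

```text
t: 16.58
eef_pos: [0.5148, 0.3559, 0.0812]
tool_rot: [0.001, 0.251, 0.968, 0.001]
contact_force: [0.3, 0.9, 6.5]
gripper_width: 0.141
grasp_force: 79.8
```

servo_tool --motion '[[[0, 0, 0, 0, 0, 0.5, 0], [0, 0, 0, 0, 0, 1, 0], [0, 0, 0, 0, 0, 1.5, 0], [0, 0, 0, 0, 0, 1.5, 0]]]'

```text
t: 16.92
eef_pos: [0.5148, 0.3558, 0.0811]
tool_rot: [0.001, 0.314, 0.949, 0.001]
contact_force: [0.4, -0.1, 6.6]
gripper_width: 0.143
grasp_force: 79.7
```

```bash
python3 g.py .5142 .3547 .0905 152.5; python3 -c "
from station import bot;print(bot.get_obs()['torque'])"
```

```text
move [-0.0002, -0.0012, -0.0094] [0.02, 0.01, -1.81] | now [0.5148 0.3558 0.0811] yaw 143.4 F [ 0.4 -0.1  6.6] w 0.143 t 16.9 q7 -0.21
[-0.04589019  0.04700795 -0.02633889]
```

servo_tool --motion '[[[0, 0, 0, 0, 0, 0.5, 0], [0, 0, 0, 0, 0, 1, 0], [0, 0, 0, 0, 0, 1, 0]]]'

```text
t: 17.17
eef_pos: [0.5145, 0.3556, 0.081]
tool_rot: [0.001, 0.353, 0.936, 0.0]
contact_force: [-0.4, -1.0, 7.8]
gripper_width: 0.143
grasp_force: 83.5
```

```bash
python3 g.py .5142 .3547 .0905 152.5; python3 -c "
from station import bot;print(bot.get_obs()['torque'])"
```

```text
move [-0.0004, -0.0009, -0.0095] [0.02, 0.02, -2.77] | now [0.5145 0.3556 0.081 ] yaw 138.7 F [-0.4 -1.   7.8] w 0.143 t 17.2 q7 -0.29
[-0.37958356  0.05284333  1.44153945]
```

servo_tool --motion '[[[0, 0, 0, 0, 0, -0.8, 0], [0, 0, 0, 0, 0, -0.8, 0], [0, 0, -0.003, 0, 0, -0.8, 0], [0, 0, -0.006, 0, 0, -0.8, 0], [0, 0, -0.009, 0, 0, -0.8, 0], [0, 0, -0.009, 0, 0, -0.8, 0], [0, 0, -0.009, 0, 0, -0.8, 0]]]'

```text
t: 17.75
eef_pos: [0.5144, 0.3555, 0.0897]
tool_rot: [0.0, 0.321, 0.947, 0.001]
contact_force: [0.3, 1.8, 5.6]
gripper_width: 0.142
grasp_force: 83.2
```

```bash
python3 g.py .5142 .3547 .0905 145; python3 -c "
from station import bot;print(bot.get_obs()['torque'])"
```

```text
move [-0.0003, -0.0008, -0.0008] [0.01, 0.0, -0.49] | now [0.5144 0.3555 0.0897] yaw 142.5 F [0.3 1.8 5.6] w 0.142 t 17.8 q7 -0.22
[ 0.24852624 -0.25798545  0.1519615 ]
```

servo_tool --motion '[[[0, 0, 0, 0, 0, 0, 0.2], [0, 0, 0, 0, 0, 0, 0.35], [0, 0, 0, 0, 0, 0, 0.5], [0, 0, 0, 0, 0, 0, 0.6], [0, 0, 0, 0, 0, 0, 0.6], [0, 0, -0.04, 0, 0, 0, 0.6], [0, 0, -0.08, 0, 0, 0, 0.6], [0, 0, -0.12, 0, 0, 0, 0.6], [0, 0, -0.14, 0, 0, 0, 0.5], [0, 0, -0.14, 0, 0, 0, 0.0], [0, 0, -0.14, 0, 0, 0, 0.0]]]'

```text
t: 18.67
eef_pos: [0.5146, 0.3554, 0.2306]
tool_rot: [0.001, 0.321, 0.947, 0.001]
contact_force: [0.8, 0.4, -0.9]
gripper_width: 0.228
grasp_force: 0.0
```

```bash
python3 g.py .445 .241 .22 93.2
```

```text
move [-0.0144, -0.1332, 0.0103] [0.03, 0.0, 9.87] | now [0.5146 0.3554 0.2306] yaw 142.5 F [ 0.8  0.4 -0.9] w 0.228 t 18.7 q7 -0.11
```

```bash
python3 g.py .460 .2423 .092 93.2; python3 - <<'E'
from station import bot
from h import *
c=bot.read_camera("side")["img"][:,:,::-1];cv2.imwrite("pics/side5.png",c)
cv2.imwrite("pics/c7.png",cv2.resize(c[95:170,255:335],(640,600),interpolation=cv2.INTER_CUBIC))
E
```

```text
move [-0.0253, -0.1233, 0.1383] [0.03, 0.0, 9.87] | now [0.5146 0.3554 0.2306] yaw 142.5 F [ 0.8  0.4 -0.9] w 0.228 t 18.7 q7 -0.11
```

View pics/c7.png

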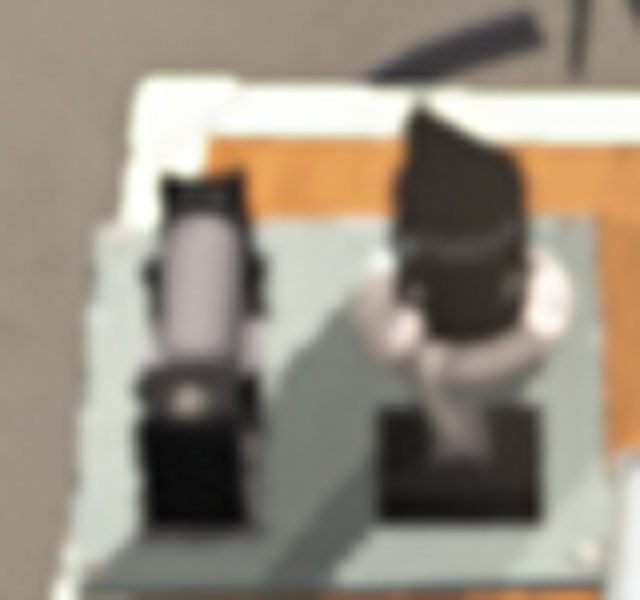

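The cell lies level with its far end under the lips, and the carrier sits upright and flush on the socket. The lever ball is still at the off side, at (403,328).

servo_tool --motion '[[[-0.025, -0.123, 0, 0, 0, 9.87, 0], [-0.025, -0.123, 0, 0, 0, 9.87, 0], [-0.025, -0.123, 0, 0, 0, 9.87, 0], [-0.025, -0.123, 0, 0, 0, 9.87, 0], [-0.025, -0.123, 0, 0, 0, 9.87, 0], [-0.025, -0.123, 0, 0, 0, 9.87, 0], [-0.025, -0.123, 0, 0, 0, 9.87, 0], [-0.025, -0.123, 0, 0, 0, 9.87, 0], [-0.025, -0.123, 0.04, 0, 0, 9.87, 0], [-0.025, -0.123, 0.08, 0, 0, 9.87, 0], [-0.025, -0.123, 0.11, 0, 0, 9.87, 0], [-0.025, -0.123, 0.135, 0, 0, 9.87, 0], [-0.025, -0.123, 0.138, 0, 0, 9.87, 0], [-0.025, -0.123, 0.138, 0, 0, 9.87, 0]]]'

```text
t: 19.88
eef_pos: [0.4576, 0.2414, 0.0894]
tool_rot: [-0.001, 0.686, 0.727, -0.002]
contact_force: [-0.3, 0.3, 0.3]
gripper_width: -0.002
grasp_force: 0.0
```

```bash
python3 g.py .536 .2465 .092 93.2
```

```text
move [0.0005, 0.0786, -0.003] [-0.05, 0.02, 0.03] | now [0.4576 0.2414 0.0894] yaw 93.3 F [-0.3  0.3  0.3] w -0.002 t 19.9 q7 -0.9
```

Push along tool +y.

servo_tool --motion '[[[0, 0.01, 0, 0, 0, 0, 0], [0, 0.02, 0, 0, 0, 0, 0], [0, 0.03, 0, 0, 0, 0, 0], [0, 0.04, 0, 0, 0, 0, 0], [0, 0.05, 0, 0, 0, 0, 0], [0, 0.06, 0, 0, 0, 0, 0], [0, 0.065, 0, 0, 0, 0, 0], [0, 0.065, 0, 0, 0, 0, 0]]]'

```text
t: 20.55
eef_pos: [0.5258, 0.2455, 0.0913]
tool_rot: [0.0, 0.688, 0.726, 0.0]
contact_force: [-0.9, 0.2, -0.8]
gripper_width: 0.002
grasp_force: 0.0
```

servo_tool --motion '[[[0, 0.004, 0, 0, 0, 0, 0], [0, 0.008, 0, 0, 0, 0, 0], [0, 0.008, 0, 0, 0, 0, 0]]]'

```text
t: 20.8
eef_pos: [0.53, 0.2461, 0.0908]
tool_rot: [-0.001, 0.687, 0.727, -0.002]
contact_force: [-6.3, -1.8, 3.6]
gripper_width: -0.001
grasp_force: 3.4
```

servo_tool --motion '[[[0, 0.004, 0, 0, 0, 0, 0], [0, 0.007, 0, 0, 0, 0, 0], [0, 0.007, 0, 0, 0, 0, 0]]]'

```text
t: 21.05
eef_pos: [0.5309, 0.2462, 0.0905]
tool_rot: [-0.003, 0.686, 0.728, -0.007]
contact_force: [-23.7, -5.8, 18.6]
gripper_width: -0.003
grasp_force: 14.5
```

servo_tool --motion '[[[0, 0.003, 0, 0, 0, 0, 0], [0, 0.005, 0, 0, 0, 0, 0], [0, 0.005, 0, 0, 0, 0, 0]]]'

```text
t: 21.3
eef_pos: [0.5314, 0.2462, 0.0903]
tool_rot: [-0.004, 0.685, 0.728, -0.011]
contact_force: [-36.9, -7.6, 29.6]
gripper_width: -0.005
grasp_force: 22.6
```

servo_tool --motion '[[[0, -0.03, 0, 0, 0, 0, 0], [0, -0.04, -0.02, 0, 0, 0, 0], [0, -0.04, -0.06, 0, 0, 0, 0], [0, -0.04, -0.1, 0, 0, 0, 0], [0, -0.04, -0.14, 0, 0, 0, 0], [-0.1, -0.04, -0.16, 0, 0, 0, 0], [-0.2, -0.04, -0.16, 0, 0, 0, 0], [-0.3, -0.04, -0.16, 0, 0, 0, 0], [-0.4, -0.04, -0.16, 0, 0, 0, 0], [-0.4, -0.04, -0.16, 0, 0, 0, 0], [-0.4, -0.04, -0.16, 0, 0, 0, 0], [-0.4, -0.04, -0.16, 0, 0, 0, 0], [-0.4, -0.04, -0.16, 0, 0, 0, 0], [-0.4, -0.04, -0.16, 0, 0, 0, 0], [-0.4, -0.04, -0.16, 0, 0, 0, 0], [-0.4, -0.04, -0.16, 0, 0, 0, 0], [-0.4, -0.04, -0.16, 0, 0, 0, 0]]]'

```text
t: 22.72
eef_pos: [0.5261, -0.1565, 0.2511]
tool_rot: [-0.0, 0.688, 0.725, -0.0]
contact_force: [0.2, 1.0, -0.3]
gripper_width: -0.002
grasp_force: 0.0
```

```bash
python3 - <<'E'
from station import bot
from h import *
out=np.zeros((400,800,3),np.uint8)
for i,n in enumerate(("top","side")):
    c=bot.read_camera(n)["img"][:,:,::-1];cv2.imwrite(f"pics/{n}6.png",c)
    x,y=((188,195),(262,105))[i];out[:,i*400:i*400+400]=cv2.resize(c[y:y+72,x:x+72],(400,400),interpolation=cv2.INTER_CUBIC)
    r=((225,200,25,28),(297,115,36,40))[i]
    for b in blobs(c,r,lambda a:(a.min(2)>165),amin=2):print(n,b.mean(0).round(1),b.min(0).round(1),b.max(0).round(1))
cv2.imwrite("pics/c8.png",out)
a=.5
for th in(0,.8,.88,1.0):
    u=np.array([.0592+.070*np.sin(th-.5),-.0554]);X=[*(R@u+U),.0437+.07*np.cos(th-.5)];print(th,proj("top",[X]).round(1),proj("side",[X]).round(1))
E
```

```text
top [233.6 202.4] [230.4 199.6] [236.9 205.6]
side [325.2 138.6] [318.4 121.9] [330.8 154.4]
side [331.9 153.4] [331.2 152.1] [332.4 154.4]
0 [[234.5 220.7]] [[303.4 135.5]]
0.8 [[233.4 203.6]] [[320.3 134. ]]
0.88 [[233.4 202.1]] [[322.  134.4]]
1.0 [[233.5 200. ]] [[324.4 135.2]]
```

View pics/c8.png

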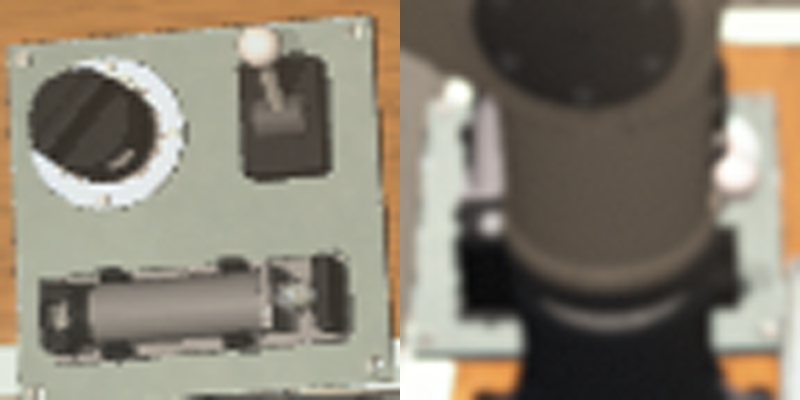

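```bash
python3 - <<'E'
from h import *
for f in("top0","top6"):
    for b in blobs(cv2.imread(f"pics/{f}.png"),(225,190,20,40),lambda a:(a.min(2)>170),amin=3):print(f,b.mean(0).round(2),b.min(0).round(1),b.max(0).round(1))
E
```

```text
top0 [234.45 220.78] [231.6 217.9] [237.6 223.8]
top6 [233.59 202.46] [230.6 199.8] [236.8 205.4]
```

```bash
python3 - <<'E'
from h import *
t0,t6=cv2.imread("pics/top0.png"),cv2.imread("pics/top6.png")
for th in(130,150,170,190,205):
    b=[max(blobs(t,(228,192,12,14) if i else (228,214,12,14),lambda a:a.min(2)>th,amin=2,S=10),key=len) for i,t in enumerate((t0,t6))]
    m=[cv2.minEnclosingCircle(x.astype(np.float32)) for x in b]
    for z in(.095,.105):
        p=[cast("top",[q[0]],z)[0] for q in m];print(th,z,np.hypot(*(p[1]-p[0])),[round(q[1],2) for q in m],((p[1]-U)@R).round(4))
E
```

```text
130 0.095 0.060289013275883166 [7.65, 6.85] [ 0.0879 -0.0533]
130 0.105 0.059872911313871485 [7.65, 6.85] [ 0.0861 -0.055 ]
150 0.095 0.06026252498051923 [7.29, 6.78] [ 0.0874 -0.0532]
150 0.105 0.05984660583509491 [7.29, 6.78] [ 0.0856 -0.055 ]
170 0.095 0.05919127060156696 [3.39, 3.36] [ 0.0859 -0.0538]
170 0.105 0.05878274502629228 [3.39, 3.36] [ 0.0841 -0.0556]
190 0.095 0.05868376842775011 [2.84, 2.91] [ 0.0861 -0.0531]
190 0.105 0.05827874552466669 [2.84, 2.91] [ 0.0844 -0.0548]
205 0.095 0.05946604555964168 [2.16, 2.13] [ 0.0868 -0.0534]
205 0.105 0.059055623545978715 [2.16, 2.13] [ 0.0851 -0.0551]
```

```bash
python3 g.py .500 .2445 .15 93.2
```

```text
move [0.3985, -0.0036, 0.1016] [0.0, -0.01, 0.02] | now [ 0.5264 -0.1532  0.2513] yaw 93.3 F [-0.3 -0.1  0.7] w -0.002 t 22.8 q7 0.08
```

servo_tool --motion '[[[0.398, -0.004, 0, 0, 0, 0, 0], [0.398, -0.004, 0, 0, 0, 0, 0], [0.398, -0.004, 0, 0, 0, 0, 0], [0.398, -0.004, 0, 0, 0, 0, 0], [0.398, -0.004, 0, 0, 0, 0, 0], [0.398, -0.004, 0, 0, 0, 0, 0], [0.398, -0.004, 0, 0, 0, 0, 0], [0.398, -0.004, 0, 0, 0, 0, 0], [0.398, -0.004, 0, 0, 0, 0, 0], [0.398, -0.004, 0, 0, 0, 0, 0], [0.398, -0.004, 0.04, 0, 0, 0, 0], [0.398, -0.004, 0.08, 0, 0, 0, 0], [0.398, -0.004, 0.12, 0, 0, 0, 0], [0.398, -0.004, 0.148, 0, 0, 0, 0], [0.398, -0.004, 0.148, 0, 0, 0, 0], [0.398, 0.01, 0.148, 0, 0, 0, 0], [0.398, 0.02, 0.148, 0, 0, 0, 0], [0.398, 0.028, 0.148, 0, 0, 0, 0], [0.398, 0.028, 0.148, 0, 0, 0, 0]]]'

```text
t: 24.4
eef_pos: [0.5347, 0.2452, 0.1051]
tool_rot: [0.001, 0.687, 0.726, 0.002]
contact_force: [-0.6, 0.1, 0.7]
gripper_width: -0.002
grasp_force: 0.0
```

servo_tool --motion '[[[0, 0.004, 0, 0, 0, 0, 0], [0, 0.008, 0, 0, 0, 0, 0], [0, 0.008, 0, 0, 0, 0, 0]]]'

```text
t: 24.65
eef_pos: [0.5403, 0.245, 0.1038]
tool_rot: [-0.0, 0.687, 0.726, 0.0]
contact_force: [-0.9, 0.3, 3.2]
gripper_width: -0.002
grasp_force: 1.6
```

servo_tool --motion '[[[0, 0.004, 0, 0, 0, 0, 0], [0, 0.008, 0, 0, 0, 0, 0], [0, 0.008, 0, 0, 0, 0, 0]]]'

```text
t: 24.9
eef_pos: [0.5418, 0.2452, 0.1029]
tool_rot: [-0.003, 0.686, 0.727, -0.005]
contact_force: [-19.7, -3.6, 16.3]
gripper_width: -0.001
grasp_force: 11.8
```

servo_tool --motion '[[[0, 0.002, 0, 0, 0, 0, 0], [0, 0.004, 0, 0, 0, 0, 0], [0, 0.004, 0, 0, 0, 0, 0]]]'

```text
t: 25.15
eef_pos: [0.5424, 0.2453, 0.1026]
tool_rot: [-0.004, 0.686, 0.728, -0.008]
contact_force: [-27.8, -5.0, 21.6]
gripper_width: 0.001
grasp_force: 16.8
```

servo_tool --motion '[[[0, -0.03, 0, 0, 0, 0, 0], [0, -0.04, -0.02, 0, 0, 0, 0], [0, -0.04, -0.06, 0, 0, 0, 0], [0, -0.04, -0.1, 0, 0, 0, 0], [0, -0.04, -0.14, 0, 0, 0, 0], [-0.1, -0.04, -0.16, 0, 0, 0, 0], [-0.2, -0.04, -0.16, 0, 0, 0, 0], [-0.3, -0.04, -0.16, 0, 0, 0, 0], [-0.5, -0.04, -0.16, 0, 0, 0, 0], [-0.5, -0.04, -0.16, 0, 0, 0, 0], [-0.5, -0.04, -0.16, 0, 0, 0, 0], [-0.5, -0.04, -0.16, 0, 0, 0, 0], [-0.5, -0.04, -0.16, 0, 0, 0, 0], [-0.5, -0.04, -0.16, 0, 0, 0, 0], [-0.5, -0.04, -0.16, 0, 0, 0, 0], [-0.5, -0.04, -0.16, 0, 0, 0, 0], [-0.5, -0.04, -0.16, 0, 0, 0, 0], [-0.5, -0.04, -0.16, 0, 0, 0, 0], [-0.5, -0.04, -0.16, 0, 0, 0, 0], [-0.5, -0.04, -0.16, 0, 0, 0, 0]]]'

```text
t: 26.82
eef_pos: [0.5399, -0.2556, 0.2631]
tool_rot: [-0.0, 0.687, 0.726, 0.0]
contact_force: [0.4, 0.2, 0.7]
gripper_width: 0.0
grasp_force: 0.0
```

```bash
python3 - <<'E'
from station import bot
from h import *
I={}
for n in("top","side"):
    c=bot.read_camera(n)["img"][:,:,::-1].copy();cv2.imwrite(f"pics/{n}7.png",c);I[n]=c
roi={"top":(228,190,12,18),"side":(314,122,18,22)}
m={}
for n in I:
    for th in(170,200,215):
        for b in blobs(I[n],roi[n],lambda a:(a.min(2)>th),S=10,amin=2):
            print(n,th,cv2.minEnclosingCircle(b.astype(np.float32)),b.mean(0).round(2))
    x,y,w,h=roi[n];print(n);print(I[n][y:y+h,x:x+w].min(2))
E
```

```text
top 170 ((233.5500030517578, 202.5), 3.3321399688720703) [233.59 202.45]
top 200 ((233.59144592285156, 202.30201721191406), 2.409717321395874) [233.55 202.36]
top 215 ((233.52235412597656, 202.40184020996094), 1.6653329133987427) [233.51 202.37]
top
[[ 78  79  77  78  78  79  78  78  79  81  81  78]
 [ 76  77  77  76  76  78  80  79  81  81  81  81]
 [ 78  78  79  78  79  78  80  79  78  77  77  77]
 [ 77  75  77  76  77  77  77  76  75  73  72  72]
 [ 79  79  78  77  75  77  78  77  80  79  79  79]
 [ 80  81  80  79  78  79  80  79  80  79  78  77]
 [ 81  80  81  79  79  80  79  79  79  79  78  79]
 [ 78  79  79  79  79  78  79  79  80  80  80  79]
 [ 79  80  79  80  80  80  80  79  78  77  76  75]
 [ 69  81  74  82  99 109 129 131 168 180 162 164]
 [163 165 155 144 193 200 199 190 164 130 141 141]
 [158 158 159 174 211 219 215 211 188 157 118 141]
 [155 156 146 193 217 228 228 219 198 165 116 142]
 [156 156 144 194 217 225 228 217 196 164 122 141]
 [157 157 160 180 205 215 214 208 185 150 113 136]
 [157 156 155 144 177 193 192 182 158 120  69  60]
 [156 156 150  96  92 148 152 139 
[... 1259 characters left out ...]
207 198 191 172 132  99]
 [ 93 111 124 128 125 119 110 100 122 189 229 223 203 196 196 183 143 104]
 [ 85  95 111 121 123 117 108 101 139 207 233 220 196 191 198 195 155 110]
 [ 86  84  97 112 119 114 106 104 141 201 219 202 186 189 200 198 159 110]
 [ 93  83  87 100 112 111 105 102 130 174 187 178 180 189 197 191 152 108]
 [ 99  87  82  91 104 108 102  95 108 134 153 166 181 190 196 185 147 106]
 [100  91  83  83  94 103 100  90  90 111 144 172 188 193 195 185 146 106]
 [ 97  93  85  80  87  95  96  88  83 109 155 183 193 196 197 188 147 105]
 [ 93  92  86  81  83  90  92  85  83 112 162 188 196 196 199 189 148 106]
 [ 88  90  86  81  82  86  87  83  80 110 157 187 195 196 199 190 151 108]]
```

```bash
python3 - <<'E'
from h import *
t=cv2.imread("pics/top7.png")
f=lambda p,z:((cast("top",[p],z)[0]-U)@R).round(4)
b=max(blobs(t,(226,198,26,34),lambda a:a.max(2)<100,S=10,amin=10),key=cv2.contourArea if 0 else len)
print(b.min(0),b.max(0))
y0,y1=np.percentile(b[:,1],2),np.percentile(b[:,1],98);xm=(b[:,0].min()+b[:,0].max())/2
for z0,z1 in((.040,.010),(.050,.010),(.045,.01)):print(z0,"far top edge",f([xm,b[:,1].min()],z0),"near top",f([xm,b[:,1].max()],z0),"near bottom",f([xm,b[:,1].max()],z1))
print("housing",f([238.4,215.7],.045),f([238.4,215.7],.05))
print(t[198:232,236].max(1).tolist());print(t[198:232,240].max(1).tolist());print(t[198:232,244].max(1).tolist())
print("box left edge y",cast("top",[[274,160],[274,186]],.174))
E
```

```text
[230.65 204.15] [247.05 227.15]
0.04 far top edge [ 0.0891 -0.0611] near top [ 0.012  -0.0575] near bottom [ 0.0155 -0.0525]
0.05 far top edge [ 0.0874 -0.0627] near top [ 0.0108 -0.0592] near bottom [ 0.0155 -0.0525]
0.045 far top edge [ 0.0883 -0.0619] near top [ 0.0114 -0.0583] near bottom [ 0.0155 -0.0525]
housing [ 0.0496 -0.0586] [ 0.0489 -0.0595]
[182, 178, 196, 221, 226, 226, 218, 189, 134, 115, 147, 153, 156, 155, 153, 125, 111, 126, 124, 111, 102, 83, 76, 76, 76, 76, 76, 78, 58, 83, 175, 175, 175, 176]
[137, 183, 161, 159, 157, 156, 102, 75, 65, 65, 64, 64, 67, 67, 94, 110, 119, 127, 119, 110, 96, 76, 77, 77, 77, 78, 77, 74, 60, 175, 178, 177, 176, 176]
[156, 177, 178, 178, 176, 175, 174, 86, 76, 77, 77, 78, 76, 76, 76, 77, 77, 77, 77, 78, 78, 78, 78, 79, 78, 79, 79, 65, 70, 174, 176, 177, 177, 177]
box left edge y [[0.67146542 0.11100886]
 [0.58949376 0.11126665]]
```

```bash
python3 -c "
from station import bot
print(bot.hand_in())"
```

```text
the job is handed in; nothing more can be done
None
```

I handed the job in at about 27 s, and the hand-in returned no verdict. The cell is in the cradle under the lips, the carrier is locked in the socket, and the lever is over against its stop, by camera and force readings. I viewed 12 pictures, over the limit of 10.

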